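# Snap a glass sample into its sprung display mount

## Robot

A 7-joint arm with a two-finger parallel gripper is mounted at the origin on the work surface. World frame = base frame: x ahead of the robot, y to its left, z up, the work surface at z = 0. Lengths are in m, angles in degrees, forces in N, time in s.
With the tool pointing down it reaches from about 0.425 to 0.875 m from the base axis. Payload 4.7 kg.
Tool frame: the origin (TCP) lies between the finger pads; the fingertips stand 14 mm ahead of it and the grasp point (between the pads) lies 5 mm behind it (robot.finger_overhang is the z of the fingertips in the tool frame, in m); z points along the fingers, y is the line along which they close (so a half turn about z gives the same grasp; the last joint's range is limited). The gripper opens to 87 mm and grips with 3 to 60 N. Pads are 19 mm wide; open, the fingers measure 117 mm over their backs; the gripper's body (75 mm by 190 mm) begins 51 mm behind the grasp point.
Start: joints at [67.615, 18.392, -4.016, 83.108, 1.295, 78.541, -3.26], TCP at [0.256, -0.597, 0.237] pointing down, gripper open.
Joint ranges: [-163.93, 163.93], [-17.29, 119.83], [-79.2, 71.16], [3.27, 140.29], [-89.18, 269.18], [5.43, 117.66], [-154.24, 154.24]. Speed limits (degrees/s): [147.25, 147.25, 180, 180, 180, 180, 180].

## Interface

Orientations are given as a 3x3 rotation matrix whose columns are the frame's x, y, z axes.
In Python, from workcell import robot gives the robot as it stands.
- The arm moves only by the shell command python3 -m creep 'ROWS' [FORCE]. ROWS is JSON, a list of rows, each a list of 3 entries, a list of its own where there are three numbers: the shift along the tool's x, y, z normalised to -1 to 1, where 1 is 0.06 m, then the turn, a rotation vector about the tool's x, y, z normalised to -1 to 1, where 1 is 4 degrees, then the closure, from 0 (fully open) to 1 (shut). A call has 1 to 8 rows; each row shifts and turns the commanded pose from where the row before left it, along the tool's axes as they then stand; what a row does not reach is not made up. A row lasts 1/8 s, in which the tool goes at most 62.5 mm and 10.7 degrees, less where a joint would pass 70% of its speed; a pose out of reach is approached as far as the arm can. A call with a number of a shift or a turn outside -1 to 1 is refused whole. A call with a gripper value outside its range is refused whole. The fingers move at their own pace and stop on an object; FORCE is the grip in N (left out, the last holds). Time passes only in rows, so rows that do not move let the fingers close. It gives the time, the measured TCP pose, the force, the opening and the grip force at its end, in the units of the state.
- robot.state(): the state, without advancing time (a new reading comes with each control period).
- robot.camera(name): name is "scene" or "top" or "wrist"; returns a dict with "color" (480x640x3 uint8, red, green, blue), "camera_matrix" (3x3 intrinsics, pixels), "R" (3x3) and "t" (3): a world point X has camera coordinates R X + t. Camera axes: x right, y down, z forward; pixel columns grow to the right and rows downward; lengths in m; the calibration is good to about 2 mm. A picture is of the moment at which its call begins. There is no depth.
- robot.job_done(): hands the job in; it is judged then, once.
The state is a dict: "clock": time; "q": joint angles; "joint_velocities": joint speeds; "joint_torque": joint torques, N m; "tcp_pos": TCP position; "orientation": TCP orientation; "force": force on the tool from outside, world axes, zero at the start; "torque": the same for the moment, N m; "opening": opening from 0.0 (shut) to 1.0 (fully open); "grip_force": force on a finger pad.
Only numpy, scipy, OpenCV 4.12 (cv2) and the standard library are available. Lean on these libraries where they do the work, as an engineer would, in place of code of your own. Each camera call takes 0.05 s, during which the arm holds its last target. There are 200 camera calls.

## Task

Lay the cobalt-blue glass slab flat in the shallow bed of the orange-hooked display mount and let go of it. Then take the red clip bar by its black grip and press it straight down over the two orange snap hooks until both sides have clicked and the bar lies flat on the glass under both hooks, and let go. Press steadily and feel for the clicks: the mount gives on its springs and how high it is set is not known exactly, and more than about 20 N would crack the glass or break a hook; leave everything else on the bench where it is.

Things in the scene. Friction and masses are not known exactly. Their poses are not given: they have to be found in the camera images.
- mount: Display mount fixed to the bench. Origin: centre of its underside; z up, x across the glass bed, y along it from hook to hook. Dark wooden foot 120 (x) x 170 (y) x 14 mm; above it, on a screw-set riser, a sprung white deck 100 x 150 x 8 mm that carries the hooks. The deck's top is 34 to 44 mm over this origin, not measured. Nothing but the low lips stands beside the slab's long sides.
- bed (a point): Point on the mount 34 mm over its origin: the bed's floor (deck top) at the riser's lowest; the true floor is 0 to 10 mm above it. Pressed by more than about 2 N the deck sinks on springs, up to 11 mm, and comes back. Grey lips 5 mm high frame the bed: 50 mm apart in x, 86 mm in y. White guide posts, 32 mm high, flank each hook, 30 mm clear in x for the 24 mm wide bar.
- glass: Cobalt-blue cast glass slab, 45 (x) x 80 (y) x 20 mm (z), about 180 g. Origin: centre of its underside; lies flat on the bench at the start. It lies in the bed either way round, its 80 mm side along the mount's y.
- clip: Red clip bar, flat on the bench, about 90 g: 24 (x) x 116 (y) x 8 mm (z), ends sloped (116 mm long on top, 109 below). Black grip on its middle, 16 (x) x 40 (y) mm, z = 8 to 36 mm. Origin: centre of its underside. Either way round fits. Its ends spread the hooks on the way down: 8 to 15 N by friction, most just before the click; then it drops 1.5 mm onto the glass.
- hook_left (a joint): Bending of the orange snap hook at the mount's +y end, rad: 0 relaxed (also before the bar arrives), about 0.1 just before the click, back near 0 after it. Hook 18 mm wide (x); catch reaches in to y = 55 mm, its flat underside 29.5 mm over the deck top; lead-in above it opens to y = 61 mm at 46 mm over the deck top; stem's inner face at y = 59.5 mm.
- hook_right (a joint): The same for the mirrored orange hook at the mount's -y end.
- amber: Amber glass slab of the same size as the blue one; not to be used or moved. Origin: centre of its underside.
- pot: White-capped round flux jar, 48 mm across, 50 mm high; leave alone. Origin: centre of its underside.
- hammer: Hammer lying at the far side of the bench, 260 mm long; leave alone. Origin: at bench level, under the middle of its length.
- spray: Tall green bottle with a red cap, 72 mm across, 210 mm high, at the far left; leave alone. Origin: centre of its underside.
- mug: Blue ceramic cup with pencils, 80 mm across, 95 mm high (pencils to 160 mm), on the right; leave alone. Origin: centre of its underside.
There are look-alikes about, which are no part of the job. There is more than one size of the glass; the one meant has the size given above.

How it is judged:
By the outcome, as a careful person would: the job done as asked, in the order asked, and still so for the second after the job is handed in, with the robot touching nothing.
It also fails if it takes over 69 s, if anything falls off the work surface, if the arm or the gripper's body presses on something with over 40 N, if the wrist force passes 120 N, or if a joint passes its speed limit or range.

## Working session

There is one attempt and no reset: what is moved stays moved. The work goes in short steps, Python scripts to look and compute and a shell command to move; the robot and the scene stay as the last step left them, time stands still between calls to the robot, and variables do not carry over. Pictures are saved under pics/ and viewed, at most 10 in all, crops included, and the job is handed in when it is done.

```bash
mkdir -p pics; ls; python3 - <<'E'
from workcell import robot
import cv2,pickle
for n in("scene","top"):
    c=robot.camera(n);cv2.imwrite(f"pics/{n}0.png",c["color"][:,:,::-1]);pickle.dump(c,open(f"{n}0.pkl","wb"))
    print(n,c["camera_matrix"].tolist(),c["R"].tolist(),c["t"].tolist())
s=robot.state();print(s);print(robot.finger_overhang)
E
```

```text
pics
scene [[456.94716365249764, 0.0, 312.65940542454547], [0.0, 456.94716365249764, 241.2208195832324], [0.0, 0.0, 1.0]] [[-0.8216571905491903, 0.5699364914673546, -0.007201174396822595], [0.4357004054672622, 0.6198879957253093, -0.6526132311188013], [-0.36748417366530867, -0.5393619086008399, -0.7576569894457414]] [0.5298354695877757, -0.20325253838723514, 1.4071953286784014]
top [[449.06281868554134, 0.0, 321.14837907833805], [0.0, 449.06281868554134, 236.0686376119253], [0.0, 0.0, 1.0]] [[0.06072558304675146, -0.9981515516412297, -0.0024255968003168925], [-0.9751621538335709, -0.05880802600503357, -0.2135424777604274], [0.2130051109581726, 0.01533284166737876, -0.9769307686177665]] [-0.08871505933218729, 0.6055845474762452, 1.1310829713681072]
{'clock': 0.1, 'q': array([67.61513431, 18.43575964, -4.01588106, 83.16746441,  1.29552617,
       78.54073604, -3.26058656]), 'joint_velocities': array([ 0.06403277, -0.0874442 ,  0.08477582, -0.24181855,  0.0790923 ,
       -0.01551118,  0.04778639]), 'joint_torque': array([-4.90617731e-04, -4.92573130e+01, -4.05928306e-01, -3.13401747e+01,
       -6.41735760e-02,  3.94585077e-02,  9.04508101e-05]), 'tcp_pos': array([ 0.25575884, -0.59705963,  0.2355641 ]), 'orientation': array([[ 9.19174483e-01,  3.93849813e-01, -7.71863980e-04],
       [ 3.93850556e-01, -9.19173193e-01,  1.54334723e-03],
       [-1.01629663e-04, -1.72260445e-03, -9.99998511e-01]]), 'force': array([ 0.79732276,  0.32673805, -0.46156876]), 'torque': array([ 0.03094991, -0.04489254, -0.0138093 ]), 'grip_force': 0.0, 'opening': 0.9994474197341244}
0.014
```

View pics/top0.png

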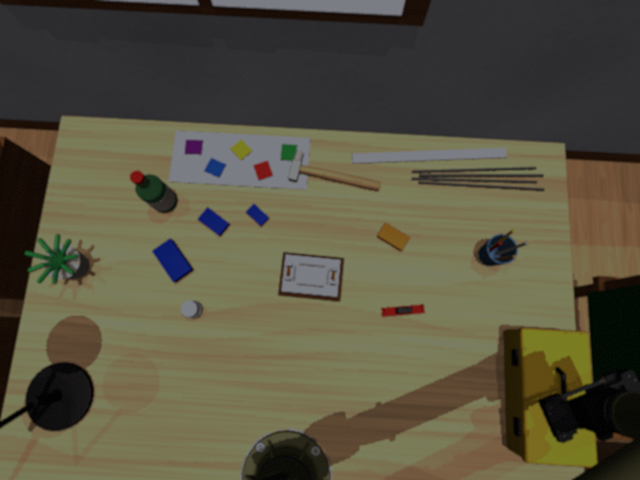

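View pics/scene0.png

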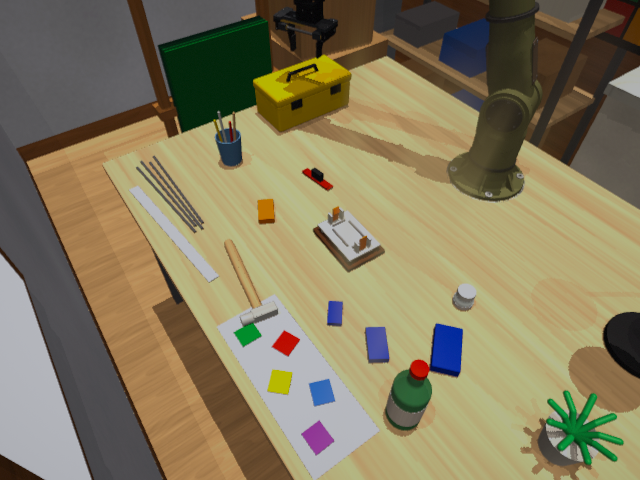

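The top view shows three blue slabs: (214,221) medium, (258,215) small and (173,260) large. The mount is at (311,277), the clip at (403,310), the amber slab at (393,236) and the jar at (192,310). I'll measure the slab sizes by rectifying the image at z = 20 mm.

```bash
cat > h.py <<'E'
import numpy as np,cv2,pickle
def P(c): return c["camera_matrix"]@np.c_[c["R"],c["t"]]
def rect(c,x0,y0,w,h,z,s):
    """image of plane z: col = (y0-y)*s, row=(x0-x)*s (x up, y left)"""
    p=P(c); H=np.c_[p[:,0],p[:,1],p[:,2]*z+p[:,3]]
    A=np.array([[0,-1/s,x0],[-1/s,0,y0],[0,0,1]])
    return cv2.warpPerspective(c["color"],np.linalg.inv(H@A),(int(h*s),int(w*s)),flags=cv2.INTER_CUBIC)
def pt(c,u,v,z):
    p=P(c); H=np.c_[p[:,0],p[:,1],p[:,2]*z+p[:,3]]; q=np.linalg.solve(H,[u,v,1]); return q[:2]/q[2]
def blobs(c,mask_fn,x0,y0,w,h,z,s=1000):
    im=rect(c,x0,y0,w,h,z,s); m=mask_fn(cv2.cvtColor(im,cv2.COLOR_RGB2HSV)).astype(np.uint8)
    for k in cv2.findContours(m,0,2)[0]:
        if cv2.contourArea(k)<300: continue
        b=cv2.boxPoints(cv2.minAreaRect(k)); xy=np.c_[x0-b[:,1]/s,y0-b[:,0]/s]
        e=xy[1]-xy[0];f=xy[2]-xy[1]; L=e if np.hypot(*e)>np.hypot(*f) else f
        print(xy.mean(0).round(4),"size",sorted([round(np.hypot(*e)*1e3),round(np.hypot(*f)*1e3)]),"ang",round(np.degrees(np.arctan2(L[1],L[0]))%180,1),"fill",round(cv2.contourArea(k)/(np.hypot(*e)*np.hypot(*f)*s*s),2))
E
python3 - <<'E'
from h import *
c=pickle.load(open("top0.pkl","rb"))
blue=lambda m:(m[...,0]>112)&(m[...,0]<130)&(m[...,1]>150)&(m[...,2]>60)
for z in(0.02,):blobs(c,blue,.9,.5,.6,.6,z)
print("clip");blobs(c,lambda m:((m[...,0]<8)|(m[...,0]>172))&(m[...,1]>150)&(m[...,2]>60),.6,-.05,.2,.3,.008)
print("amber");blobs(c,lambda m:(m[...,0]>10)&(m[...,0]<20)&(m[...,1]>200)&(m[...,2]>120),.75,-.1,.15,.2,.02)
print([pt(c,u,v,.0) for u,v in((311,277),(192,310))])
im=c["color"][190:330,140:440];cv2.imwrite("pics/crop1.png",cv2.resize(im,(800,373),interpolation=2)[:,:,::-1])
E
```

```text
[0.5291 0.3524] size [59, 107] ang 40.6 fill 0.96
[0.6441 0.2518] size [40, 77] ang 56.9 fill 0.95
[0.6703 0.1315] size [30, 57] ang 50.2 fill 0.94
clip
[ 0.4317 -0.2821] size [23, 113] ang 98.7 fill 0.59
amber
[array([ 0.50704317, -0.02998827]), array([0.3977048 , 0.28688849])]
```

View pics/crop1.png

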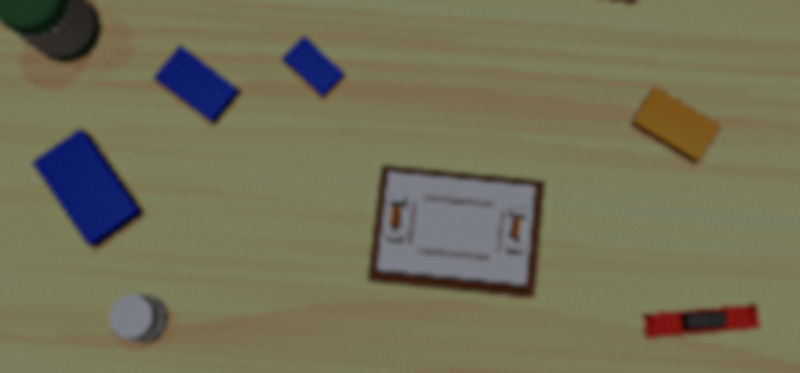

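The medium slab at (214,221) measures about 40x77 mm, which fits 45x80. The others are 59x107 and 30x57, so (214,221) is the one meant, and the crop confirms it at (197,85). Next I'll get the mount pose and plan a move above it.

```bash
cat >> h.py <<'E'
def plan(x,y,z,ang,s):
    """ang: world deg of tool y line (mod 180). prints turn units, then shift units AFTER the turn"""
    R=s["orientation"];a=np.degrees(np.arctan2(R[1,1],R[0,1]))
    d=(ang-a+90)%180-90   # world yaw ccw needed; tool z down -> turn about tool z = -d
    # tilt fix (tool x,y rotvec)
    e=np.cross(R[:,2],[0,0,-1]);tl=R.T@e
    t=np.radians(a+d);ty=np.array([np.cos(t),np.sin(t),0]);tz=np.array([0,0,-1.]);tx=np.cross(ty,tz)
    D=np.array([x,y,z])-s["tcp_pos"]
    print("yaw now",a.round(2),"turn z units",round(-d/4,3),"tilt units",(np.degrees(tl[:2])/4).round(3),"shift units",[round(float(D@v)/.06,3) for v in(tx,ty,tz)], "q7",s["q"][6].round(1))
E
python3 - <<'E'
from h import *
from workcell import robot
c=pickle.load(open("top0.pkl","rb"))
# mount: dark foot outline at z~.014, bright deck at .039
print("deck");blobs(c,lambda m:(m[...,1]<60)&(m[...,2]>90),.62,.12,.22,.3,.039)
print("foot");blobs(c,lambda m:(m[...,1]<60)&(m[...,2]>90)|(m[...,2]<95),.62,.12,.22,.3,.014)
print("hooks");
im=rect(c,.62,.12,.22,.3,.07,1000)
h=cv2.cvtColor(im,cv2.COLOR_RGB2HSV);m=((h[...,0]<18)&(h[...,1]>150)&(h[...,2]>110)).astype(np.uint8)
n,l,st,ce=cv2.connectedComponentsWithStats(m)
print([(st[i][4],.62-ce[i][1]/1000,.12-ce[i][0]/1000) for i in range(1,n) if st[i][4]>30])
plan(.507,-.03,.24,85,robot.state())
E
```

```text
deck
[ 0.5367 -0.1505] size [11, 57] ang 88.5 fill 0.67
[ 0.5076 -0.0301] size [100, 151] ang 87.8 fill 0.97
foot
[ 0.5405 -0.1505] size [11, 57] ang 90.0 fill 0.67
[ 0.5079 -0.0299] size [122, 171] ang 87.8 fill 0.98
hooks
[]
yaw now -66.81 turn z units 7.049 tilt units [-0.025  0.001] shift units [3.348, -9.78, -0.074] q7 -3.3
```

```bash
python3 -m creep '[[[0,0,0],[0,0,-1],0],[[0,0,0],[0,0,-1],0],[[0,0,0],[0,0,-1],0],[[0,0,0],[0,0,-1],0],[[0,0,0],[0,0,-1],0],[[0,0,0],[0,0,-1],0],[[0,0,0],[0,0,-1],0],[[0,0,0],[0,0,-1],0]]'; python3 - <<'E'
from h import *
from workcell import robot
s=robot.state();plan(.47,-.04,.24,-33.1,s);plan(.56,.1,.24,-33.1,s)
E
```

```text
clock: 1.1
tcp_pos: [0.2558, -0.5972, 0.2359]
orientation: [[0.569, 0.822, -0.001], [0.822, -0.569, 0.001], [0.001, -0.001, -1.0]]
force: [0.1, -0.2, 1.1]
opening: 0.999
grip_force: 0.0
yaw now -34.68 turn z units -0.394 tilt units [-0.014 -0.008] shift units [9.73, -2.081, -0.068] q7 27.9
yaw now -34.68 turn z units -0.394 tilt units [-0.014 -0.008] shift units [12.503, -2.098, -0.068] q7 27.9
```

```bash
python3 -m creep '[[[1,-0.2,0],[0,0,0],0],[[1,-0.2,0],[0,0,0],0],[[1,-0.2,0],[0,0,0],0],[[1,-0.2,0],[0,0,0],0],[[1,-0.2,0],[0,0,0],0],[[1,-0.2,0],[0,0,0],0],[[1,-0.2,0],[0,0,0],0],[[1,-0.2,0],[0,0,0],0]]'; python3 -m creep '[[[1,-0.2,0],[0,0,0],0],[[0.7,-0.2,0],[0,0,0],0],[[0,0,0],[0,0,-0.4],0],[[0,0,0],[0,0,0],0]]'; python3 - <<'E'
from h import *
from workcell import robot
c=robot.camera("wrist");pickle.dump(c,open("w1.pkl","wb"));cv2.imwrite("pics/w1.png",c["color"][:,:,::-1])
s=robot.state();print(s["tcp_pos"],-c["R"].T@c["t"],c["R"])
plan(.6441,.2518,.1,-33.1,s)
E
```

```text
clock: 2.1
tcp_pos: [0.4514, -0.1467, 0.2364]
orientation: [[0.571, 0.821, 0.0], [0.821, -0.571, -0.001], [-0.0, 0.0, -1.0]]
force: [1.4, -0.4, -0.8]
opening: 1.003
grip_force: 0.0
clock: 2.6
tcp_pos: [0.4892, -0.052, 0.2362]
orientation: [[0.548, 0.836, -0.001], [0.836, -0.548, -0.001], [-0.001, -0.0, -1.0]]
force: [-1.3, 0.3, 0.9]
opening: 0.999
grip_force: 0.0
[ 0.48915215 -0.05264454  0.23616893] [0.53272487 0.01650985 0.38556975] [[ 8.36642106e-01 -5.47749925e-01  7.86084425e-05]
 [-5.22939686e-01 -7.98703827e-01  2.97668071e-01]
 [-1.62984879e-01 -2.49082749e-01 -9.54669426e-01]]
yaw now -33.34 turn z units -0.06 tilt units [-0.006  0.014] shift units [5.661, -0.608, 2.269] q7 -30.3
```

View pics/w1.png

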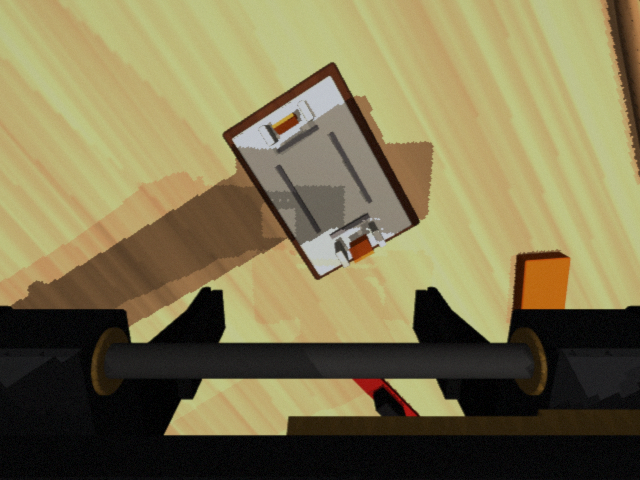

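The wrist view shows the mount with foot corners (333,63), (224,135), (418,223) and (318,279). The lips run (278,168)-(319,232), (331,133)-(370,201), (278,150)-(317,127) and (331,236)-(369,214).

```bash
python3 - <<'E'
from h import *
c=pickle.load(open("w1.pkl","rb"))
f=np.array([pt(c,u,v,.014) for u,v in((333,63),(224,135),(318,279),(418,223))]);print(f.round(4).tolist(),f.mean(0))
a=lambda d:np.degrees(np.arctan2(d[1],d[0]))
print([np.hypot(*(f[i]-f[(i+1)%4])).round(4) for i in range(4)],a(f[1]-f[2])%180,a(f[0]-f[3])%180)
for z in(.039,.044,.049):
    l=np.array([pt(c,u,v,z) for u,v in((278,168),(319,232),(331,133),(370,201),(278,150),(317,127),(331,236),(369,214))])
    m=l.reshape(4,2,2).mean(1);print(z,m.mean(0),np.hypot(*(m[0]-m[1])),np.hypot(*(m[2]-m[3])),a(m[2]-m[3])%180)
h=rect(c,.62,.08,.23,.23,.039,1500)
E
```

```text
[[0.5698, 0.0504], [0.4537, 0.0542], [0.4478, -0.1119], [0.5622, -0.1161]] [ 0.50838405 -0.03086829]
[np.float64(0.1161), np.float64(0.1662), np.float64(0.1144), np.float64(0.1667)] 87.96121758268804 87.37246143651569
0.039 [ 0.50820766 -0.03047622] 0.054449742816555 0.08967342529023274 88.2391345996009
0.044 [ 0.50856137 -0.02979834] 0.05366419037687647 0.08837969690204903 88.23913459960094
0.049 [ 0.50891508 -0.02912047] 0.052878637937197714 0.08708596851386533 88.23913459960086
```

```bash
python3 -m creep '[[[0.9,-0.1,0],[0,0,0],0],[[0.9,-0.1,0],[0,0,0],0],[[0.9,-0.1,0],[0,0,0],0],[[0.4,0,0],[0,0,0],0],[[0,0,0],[0,0,0],0],[[0,0,0],[0,0,0],0]]'; python3 - <<'E'
from h import *
from workcell import robot
c=robot.camera("wrist");pickle.dump(c,open("w2.pkl","wb"));cv2.imwrite("pics/w2.png",c["color"][:,:,::-1])
s=robot.state()
blue=lambda m:(m[...,0]>110)&(m[...,0]<130)&(m[...,1]>150)&(m[...,2]>40)
blobs(c,blue,.75,.36,.2,.3,.02)
plan(.6441,.2518,.022,-33.1,s)
E
```

```text
clock: 3.4
tcp_pos: [0.5763, 0.1118, 0.236]
orientation: [[0.55, 0.835, -0.001], [0.835, -0.55, -0.002], [-0.002, 0.0, -1.0]]
force: [-0.4, -0.2, 0.5]
opening: 0.996
grip_force: 0.0
[0.64  0.245] size [44, 60] ang 56.3 fill 0.97
[0.6717 0.1339] size [34, 59] ang 50.7 fill 0.96
yaw now -33.4 turn z units -0.076 tilt units [0.005 0.024] shift units [2.572, -0.328, 3.571] q7 -55.5
```

View pics/w2.png

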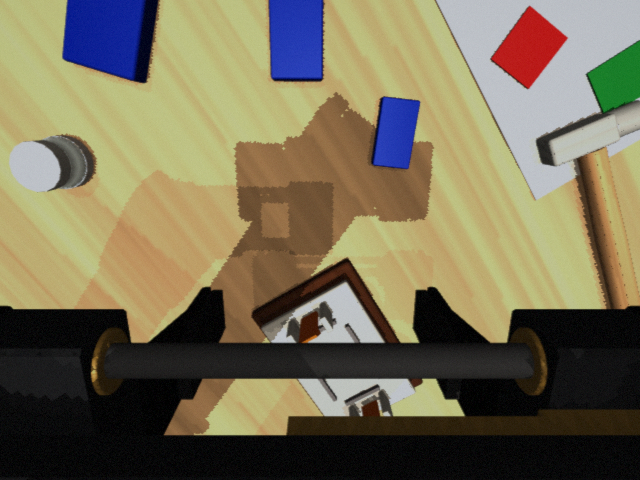

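The blue slab is at (270-323, 0-80) and the top edge of the picture cuts it off. I'll move 60 mm closer and measure again.

```bash
python3 -m creep '[[[0.9,-0.2,0],[0,0,0],0],[[0.1,0,0],[0,0,0],0],[[0,0,0],[0,0,0],0]]'; python3 - <<'E'
from h import *
from workcell import robot
c=robot.camera("wrist");pickle.dump(c,open("w3.pkl","wb"))
s=robot.state()
blue=lambda m:(m[...,0]>110)&(m[...,0]<130)&(m[...,1]>150)&(m[...,2]>40)
blobs(c,blue,.75,.36,.2,.3,.02)
plan(.6441,.2518,.022,-33.4,s)
E
```

```text
clock: 3.82
tcp_pos: [0.5992, 0.1699, 0.2364]
orientation: [[0.548, 0.836, -0.0], [0.836, -0.548, -0.001], [-0.001, 0.0, -1.0]]
force: [-0.6, -1.0, 1.0]
opening: 1.001
grip_force: 0.0
[0.5665 0.347 ] size [26, 31] ang 0.0 fill 0.48
[0.6455 0.2532] size [44, 79] ang 56.3 fill 0.97
[0.6725 0.135 ] size [34, 60] ang 50.2 fill 0.96
yaw now -33.32 turn z units 0.021 tilt units [0.012 0.022] shift units [1.561, -0.136, 3.574] q7 -62.3
```

```bash
python3 -m creep '[[[0.8,-0.06,0.5],[0,0,0],0],[[0.77,-0.06,0.5],[0,0,0],0],[[0,0,0.9],[0,0,0.1],0],[[0,0,0.9],[0,0,0],0],[[0,0,0.75],[0,0,0],0],[[0,0,0],[0,0,0],0],[[0,0,0],[0,0,0],1],[[0,0,0],[0,0,0],1]]' 20; python3 -m creep '[[[0,0,0],[0,0,0],1],[[0,0,0],[0,0,0],1],[[0,0,0],[0,0,0],1]]' 20
```

```text
clock: 4.88
tcp_pos: [0.6466, 0.2542, 0.0266]
orientation: [[0.554, 0.832, 0.004], [0.832, -0.554, 0.001], [0.003, 0.003, -1.0]]
force: [0.8, -0.4, -0.1]
opening: 0.853
grip_force: 0.0
clock: 5.25
tcp_pos: [0.6453, 0.2537, 0.0239]
orientation: [[0.553, 0.833, 0.001], [0.833, -0.553, -0.0], [0.0, 0.001, -1.0]]
force: [1.5, -2.0, 0.6]
opening: 0.516
grip_force: 0.9
```

```bash
python3 -m creep '[[[0,0,0],[0,0,0],1],[[0,0,0],[0,0,0],1],[[0,0,-0.4],[0,0,0],1],[[0,0,-0.8],[0,0,0],1],[[0,0,-0.8],[0,0,0],1],[[0,0,0],[0,0,0],1]]' 25;  python3 - <<'E'
from h import *
from workcell import robot
s=robot.state()
plan(.5083,-.0302,.12,-2.0,s)
E
```

```text
clock: 6.0
tcp_pos: [0.6469, 0.2562, 0.15]
orientation: [[0.553, 0.833, 0.008], [0.833, -0.553, 0.004], [0.008, 0.005, -1.0]]
force: [-0.0, 0.4, -2.9]
opening: 0.515
grip_force: 25.0
yaw now -33.58 turn z units -7.895 tilt units [ 0.067 -0.114] shift units [-4.851, -2.143, 0.5] q7 -72.0
```

```bash
python3 -m creep '[[[0,0,0],[0,0,-1],1],[[0,0,0],[0,0,-1],1],[[0,0,0],[0,0,-1],1],[[0,0,0],[0,0,-1],1],[[0,0,0],[0,0,-1],1],[[0,0,0],[0,0,-1],1],[[0,0,0],[0,0,-1],1],[[0,0,0],[0,0,-0.9],1]]';  python3 -m creep '[[[-0.8,-0.35,0],[0,0,0],1],[[-0.8,-0.35,0],[0,0,0],1],[[-0.8,-0.35,0],[0,0,0],1],[[-0.8,-0.35,0],[0,0,0],1],[[-0.8,-0.35,0],[0,0,0],1],[[-0.8,-0.35,0],[0,0,0],1],[[0,0,0],[0,0,0],1],[[0,0,0],[0,0,0],1]]'; python3 - <<'E'
from h import *
from workcell import robot
s=robot.state()
plan(.5083,-.0303,.12,-2.0,s)
c=robot.camera("wrist");pickle.dump(c,open("w4.pkl","wb"));cv2.imwrite("pics/w4.png",c["color"][:,:,::-1])
E
```

```text
clock: 7.0
tcp_pos: [0.6439, 0.2537, 0.1427]
orientation: [[0.032, 0.999, -0.002], [0.999, -0.032, -0.001], [-0.001, -0.002, -1.0]]
force: [-0.7, -0.1, -2.0]
opening: 0.513
grip_force: 25.0
clock: 8.0
tcp_pos: [0.5085, -0.0291, 0.1434]
orientation: [[0.035, 0.999, -0.0], [0.999, -0.035, 0.0], [0.0, -0.0, -1.0]]
force: [0.7, -0.1, -1.1]
opening: 0.51
grip_force: 25.0
yaw now -2.03 turn z units -0.006 tilt units [-0.005 -0.004] shift units [-0.02, -0.002, 0.391] q7 -9.3
```

View pics/w4.png

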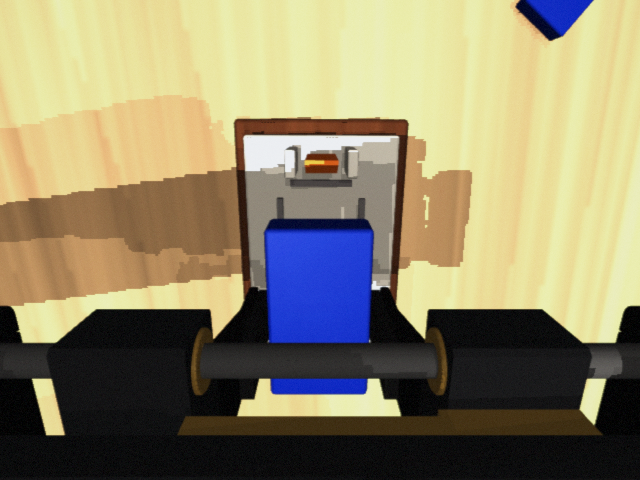

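The slab is held square. Its far top edge is at (268-371, 221) and its near edge is at row 393. The far lip is at (291-351,183) and the side lips are at (280,198) and (361,198).

```bash
python3 - <<'E'
from h import *
c=pickle.load(open("w4.pkl","rb"))
g=lambda z,*p:print(z,[pt(c,u,v,z).round(4).tolist() for u,v in p])
g(.1395,(267,221),(372,221),(271,393),(367,393))
g(.044,(280,205),(361,205),(291,183),(351,183)); g(.014,(235,121),(407,121))
E
```

```text
0.1395 [[0.4879, 0.0152], [0.5302, 0.0137], [0.4836, -0.0672], [0.5284, -0.0688]]
0.044 [[0.4832, 0.0023], [0.5356, 0.0004], [0.4911, 0.0162], [0.5293, 0.0149]]
0.014 [[0.4531, 0.0553], [0.5701, 0.0512]]
```

```bash
python3 -m creep '[[[-0.02,0,0.4],[0,0,0],1],[[0,0,0.4],[0,0,0],1],[[0,0,0.32],[0,0,0],1],[[0,0,0],[0,0,0],1],[[0,0,0],[0,0,0],1],[[0,0,0],[0,0,0],1]]'; python3 - <<'E'
from h import *
from workcell import robot
s=robot.state();print(s["force"])
plan(.5085,-.0302,.07,-2.0,s)
E
python3 -m creep '[[[0,0,0.06],[0,0,0],1],[[0,0,0],[0,0,0],1],[[0,0,0],[0,0,0],1]]';python3 -m creep '[[[0,0,0.04],[0,0,0],1],[[0,0,0],[0,0,0],1],[[0,0,0],[0,0,0],1]]'
```

```text
clock: 8.8
tcp_pos: [0.5096, -0.0306, 0.0773]
orientation: [[0.035, 0.999, 0.002], [0.999, -0.035, -0.0], [-0.0, 0.002, -1.0]]
force: [0.7, -0.3, -1.1]
opening: 0.516
grip_force: 25.0
[ 0.67113122 -0.30117808 -1.11921211]
yaw now -2.0 turn z units 0.001 tilt units [0.025 0.006] shift units [0.007, -0.019, 0.121] q7 -13.7
clock: 9.18
tcp_pos: [0.5088, -0.0308, 0.0728]
orientation: [[0.035, 0.999, 0.0], [0.999, -0.035, -0.0], [-0.0, 0.0, -1.0]]
force: [0.7, -0.9, -1.8]
opening: 0.514
grip_force: 25.0
clock: 9.55
tcp_pos: [0.5088, -0.0307, 0.0703]
orientation: [[0.035, 0.999, -0.0], [0.999, -0.035, 0.0], [-0.0, -0.0, -1.0]]
force: [-0.1, -0.2, -1.8]
opening: 0.516
grip_force: 25.0
```

```bash
for i in 1 2; do python3 -m creep '[[[0,0,0.025],[0,0,0],1],[[0,0,0],[0,0,0],1]]' | egrep 'tcp|force: \['; done; python3 -m creep '[[[0,0,0.025],[0,0,0],1],[[0,0,0],[0,0,0],1]]'| egrep 'tcp|force: \['
```

```text
tcp_pos: [0.5087, -0.0307, 0.0687]
force: [0.0, 0.2, -0.9]
tcp_pos: [0.5087, -0.0307, 0.0672]
force: [-0.1, 0.0, -0.9]
tcp_pos: [0.5087, -0.0307, 0.0657]
force: [0.0, -0.3, -1.3]
```

```bash
for i in 1 ; do python3 -m creep '[[[0,0,0.025],[0,0,0],1],[[0,0,0],[0,0,0],1]]' | egrep 'tcp|force: \['; done; python3 -m creep '[[[0,0,0.025],[0,0,0],1],[[0,0,0],[0,0,0],1]]'| egrep 'tcp|force: \['
```

```text
tcp_pos: [0.5087, -0.0307, 0.0642]
force: [0.2, 0.6, -1.4]
tcp_pos: [0.5087, -0.0307, 0.0627]
force: [0.2, 0.1, -0.6]
```

```bash
 python3 -m creep '[[[0,0,0.025],[0,0,0],1],[[0,0,0],[0,0,0],1]]' | egrep 'tcp|force: \['
```

```text
tcp_pos: [0.5087, -0.0307, 0.0612]
force: [0.1, -0.5, -2.2]
```

```bash
 python3 -m creep '[[[0,0,0.025],[0,0,0],1],[[0,0,0],[0,0,0],1]]' | egrep 'tcp|force: \['
```

```text
tcp_pos: [0.5087, -0.0307, 0.0597]
force: [-0.0, -0.3, -2.2]
```

```bash
 python3 -m creep '[[[0,0,0.025],[0,0,0],1],[[0,0,0],[0,0,0],1]]' | egrep 'tcp|force: \['
```

```text
tcp_pos: [0.5088, -0.0307, 0.0583]
force: [0.2, 0.5, -1.8]
```

```bash
 python3 -m creep '[[[0,0,0.02],[0,0,0],1],[[0,0,0],[0,0,0],1]]' | egrep 'tcp|force: \['
```

```text
tcp_pos: [0.5089, -0.0307, 0.0575]
force: [-2.0, 0.3, 3.7]
```

```bash
 python3 -m creep '[[[0,0,0.02],[0,0,0],1],[[0,0,0],[0,0,0],1]]' | egrep 'tcp|force: \['
```

```text
tcp_pos: [0.5089, -0.0307, 0.0563]
force: [-3.3, 0.3, 6.4]
```

```bash
python3 -m creep '[[[0,0,-0.025],[0,0,0],1],[[0,0,0],[0,0,0],0.2],[[0,0,0],[0,0,0],0.2],[[0,0,0],[0,0,0],0.2],[[0,0,0],[0,0,0],0.2],[[0,0,0],[0,0,0],0.2]]'; python3 -m creep '[[[0,0,-0.5],[0,0,0],0.2],[[0,0,-0.8],[0,0,0],0.2],[[0,0,-0.8],[0,0,0],0.2],[[0,0,-0.8],[0,0,0],0],[[-0.9,0,0],[0,0,0],0],[[-0.9,0,0],[0,0,0],0],[[0,0,0],[0,0,0],0],[[0,0,0],[0,0,0],0]]'; python3 - <<'E'
from h import *
from workcell import robot
c=robot.camera("wrist");pickle.dump(c,open("w5.pkl","wb"))
cv2.imwrite("pics/w5.png",cv2.resize(c["color"][0:330,170:500],(600,600),interpolation=2)[:,:,::-1])
plan(.4317,-.2821,.15,8.7,robot.state())
E
```

```text
clock: 12.8
tcp_pos: [0.5088, -0.0307, 0.0574]
orientation: [[0.035, 0.999, 0.0], [0.999, -0.035, -0.0], [-0.0, 0.0, -1.0]]
force: [-0.3, -0.3, 0.1]
opening: 0.795
grip_force: 0.0
clock: 13.8
tcp_pos: [0.505, -0.138, 0.2313]
orientation: [[0.035, 0.999, -0.0], [0.999, -0.035, 0.001], [0.001, -0.0, -1.0]]
force: [-0.0, 0.3, -0.3]
opening: 0.994
grip_force: 0.0
yaw now -1.91 turn z units -2.652 tilt units [-0.    -0.009] shift units [-2.202, -1.575, 1.356] q7 6.1
```

View pics/w5.png

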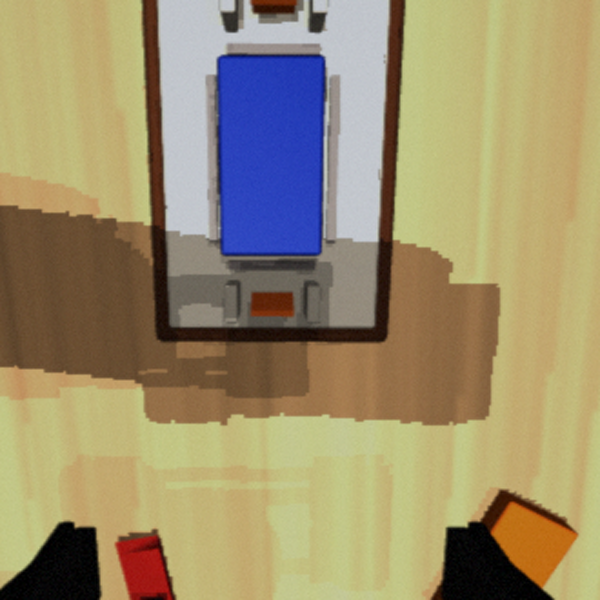

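The slab lies flat in the bed, framed by all four lips: its crop edges at (219,325) columns and (55,255) rows sit inside them. Next, the clip.

```bash
python3 -m creep '[[[0,0,0],[0,0,-0.9],0],[[0,0,0],[0,0,-0.9],0],[[0,0,0],[0,0,-0.86],0],[[-0.9,-0.25,0],[0,0,0],0],[[-0.9,-0.25,0],[0,0,0],0],[[-0.9,-0.25,0],[0,0,0],0],[[-0.9,-0.25,0],[0,0,0],0],[[0,-0.5,0],[0,0,0],0]]'; python3 -m creep '[[[0,0,0],[0,0,0],0],[[0,0,0],[0,0,0],0]]'; python3 - <<'E'
from h import *
from workcell import robot
c=robot.camera("wrist");pickle.dump(c,open("w6.pkl","wb"));cv2.imwrite("pics/w6.png",c["color"][:,:,::-1])
red=lambda m:((m[...,0]<8)|(m[...,0]>172))&(m[...,1]>150)&(m[...,2]>40)
blobs(c,red,.53,-.15,.2,.25,.008)
blk=lambda m:(m[...,2]<45)
blobs(c,blk,.5,-.22,.13,.12,.036)
plan(.4317,-.2821,.15,8.7,robot.state())
E
```

```text
clock: 14.85
tcp_pos: [0.4483, -0.3685, 0.23]
orientation: [[-0.148, 0.989, 0.001], [0.989, 0.148, 0.002], [0.002, 0.001, -1.0]]
force: [-0.3, 0.9, -0.3]
opening: 0.999
grip_force: 0.0
clock: 15.1
tcp_pos: [0.45, -0.3639, 0.2319]
orientation: [[-0.153, 0.988, 0.001], [0.988, 0.153, -0.0], [-0.0, 0.001, -1.0]]
force: [0.7, 0.5, 0.2]
opening: 1.002
grip_force: 0.0
[ 0.4313 -0.2831] size [24, 116] ang 98.3 fill 0.94
[ 0.4311 -0.2832] size [17, 40] ang 99.5 fill 0.9
yaw now 8.83 turn z units 0.033 tilt units [0.016 0.008] shift units [1.393, -0.098, 1.366] q7 37.5
```

View pics/w6.png

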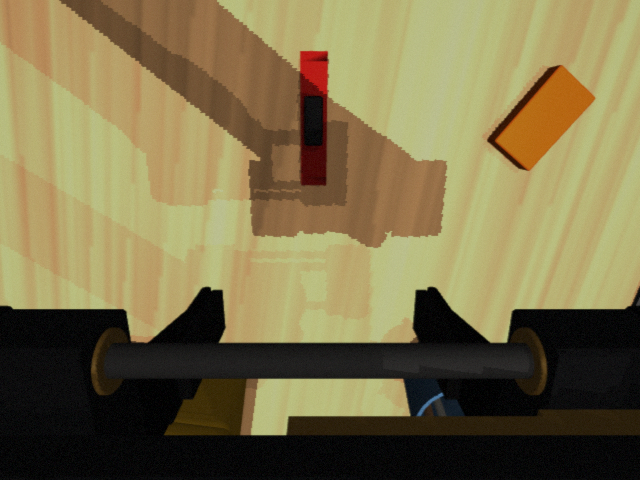

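The clip is at (301-327, 52-185), measured 24x116 as described, with its grip at (304-323, 97-145). The amber slab at (542,118) is clear of it.

```bash
python3 -m creep '[[[0.7,-0.05,0.4],[0,0,0.08],0],[[0.68,-0.06,0.5],[0,0,0],0],[[0,0,0.9],[0,0,0],0],[[0,0,0.9],[0,0,0],0],[[0,0,0.5],[0,0,0],0],[[0,0,0.2],[0,0,0],0],[[0,0,0],[0,0,0],0],[[0,0,0],[0,0,0],0]]'; python3 - <<'E'
from h import *
from workcell import robot
plan(.4312,-.2831,.0235,8.5,robot.state())
E
```

```text
clock: 16.15
tcp_pos: [0.4311, -0.2853, 0.029]
orientation: [[-0.145, 0.989, 0.002], [0.989, 0.145, -0.002], [-0.002, 0.002, -1.0]]
force: [0.4, -0.5, 0.5]
opening: 1.003
grip_force: 0.0
yaw now 8.34 turn z units -0.039 tilt units [0.027 0.031] shift units [0.035, 0.007, 0.091] q7 25.7
```

```bash
python3 -m creep '[[[0.02,0,0.075],[0,0,0],0.6],[[0,0,0],[0,0,0],1],[[0,0,0],[0,0,0],1],[[0,0,0],[0,0,0],1],[[0,0,0],[0,0,0],1],[[0,0,0],[0,0,0],1],[[0,0,0],[0,0,0],1],[[0,0,0],[0,0,0],1]]' 50; python3 -m creep '[[[0,0,0],[0,0,0],1],[[0,0,0],[0,0,0],1],[[0,0,0],[0,0,0],1],[[0,0,0],[0,0,0],1]]' 50
```

```text
clock: 17.15
tcp_pos: [0.4297, -0.2836, 0.023]
orientation: [[-0.145, 0.989, 0.0], [0.989, 0.145, -0.0], [-0.0, 0.0, -1.0]]
force: [1.1, -0.2, -0.5]
opening: 0.185
grip_force: 50.0
clock: 17.65
tcp_pos: [0.4296, -0.2836, 0.023]
orientation: [[-0.145, 0.989, 0.0], [0.989, 0.145, -0.0], [-0.0, 0.0, -1.0]]
force: [0.5, 0.5, -0.2]
opening: 0.18
grip_force: 50.0
```

```bash
python3 -m creep '[[[0,0,-0.4],[0,0,0],1],[[0,0,-0.7],[0,0,0],1],[[0,0,-0.7],[0,0,0],1],[[0,0,-0.5],[0,0,0],1],[[0,0,0],[0,0,0.9],1],[[0,0,0],[0,0,0.9],1],[[0,0,0],[0,0,0.8],1],[[0,0,0],[0,0,0],1]]'; python3 - <<'E'
from h import *
from workcell import robot
plan(.5085,-.0302,.16,-2,robot.state())
E
```

```text
clock: 18.65
tcp_pos: [0.4291, -0.2835, 0.1607]
orientation: [[0.036, 0.999, -0.001], [0.999, -0.036, 0.0], [0.0, -0.001, -1.0]]
force: [-0.7, -0.5, -1.5]
opening: 0.178
grip_force: 50.0
yaw now -2.05 turn z units -0.013 tilt units [-0.012 -0.002] shift units [4.265, 1.175, 0.011] q7 23.1
```

```bash
python3 -m creep '[[[0.8,0.23,0],[0,0,0],1],[[0.8,0.23,0],[0,0,0],1],[[0.8,0.23,0],[0,0,0],1],[[0.8,0.23,0],[0,0,0],1],[[0.8,0.22,0],[0,0,0],1],[[0.26,0.03,0],[0,0,0],1],[[0,0,0],[0,0,0],1],[[0,0,0],[0,0,0],1]]'; python3 - <<'E'
from h import *
from workcell import robot
s=robot.state()
plan(.5085,-.0302,.13,-2,s)
c=robot.camera("wrist");pickle.dump(c,open("w7.pkl","wb"));
cv2.imwrite("pics/w7.png",cv2.resize(c["color"][100:440,180:460],(494,600),interpolation=2)[:,:,::-1])
# mount centre from w5
c=pickle.load(open("w5.pkl","rb"));g=lambda x,y,z:pt(c,170+x*.55,y*.55,z).round(4)
print("foot near",g(157,341,.014),g(387,341,.014));print("hook near top z.08",g(251,291,.08),g(293,291,.08),g(251,316,.08),g(293,316,.08))
print("post near",g(225,282,.066),g(319,282,.066)); print("slab top",[g(x,y,.054) for x,y in((218,56),(326,56),(221,254),(323,254))])
E
```

```text
clock: 19.65
tcp_pos: [0.5086, -0.0329, 0.1606]
orientation: [[0.039, 0.999, -0.001], [0.999, -0.039, -0.001], [-0.001, -0.001, -1.0]]
force: [-0.5, -1.2, -2.4]
opening: 0.181
grip_force: 50.0
yaw now -2.22 turn z units -0.054 tilt units [-0.012  0.016] shift units [0.045, -0.003, 0.51] q7 -8.7
foot near [ 0.4458 -0.1129] [ 0.5647 -0.117 ]
hook near top z.08 [ 0.4975 -0.0833] [ 0.5149 -0.0839] [ 0.4971 -0.0936] [ 0.5147 -0.0942]
post near [ 0.486  -0.0803] [ 0.5267 -0.0817]
slab top [array([0.4872, 0.0098]), array([0.5317, 0.0083]), array([ 0.4841, -0.069 ]), array([ 0.5294, -0.0706])]
```

View pics/w7.png

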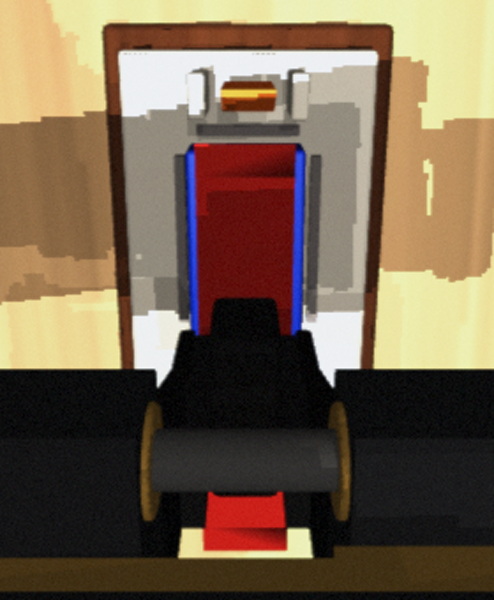

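```bash
python3 - <<'E'
from h import *
c=pickle.load(open("w7.pkl","rb"));k=280/494;g=lambda x,y,z:pt(c,180+x*k,100+y*k,z).round(4).tolist()
print("far",g(195,143,.1455),g(296,143,.1455),"near",g(205,549,.1455),g(287,549,.1455))
print("hook far top .08",g(221,80,.08),g(277,80,.08),g(221,111,.08),g(277,111,.08)); print("posts",g(188,69,.066),g(307,69,.066))
print("foot far",g(103,25,.014),g(393,25,.014))
E
```

```text
far [0.4977, 0.0256] [0.5217, 0.0247] near [0.4936, -0.0912] [0.5172, -0.0921]
hook far top .08 [0.5022, 0.0363] [0.5203, 0.0356] [0.5017, 0.0264] [0.5201, 0.0257]
posts [0.4906, 0.0396] [0.5312, 0.038]
foot far [0.4528, 0.0562] [0.5708, 0.0517]
```

```bash
python3 -m creep '[[[0.05,0.013,0.3],[0,0,-0.04],1],[[0,0,0.5],[0,0,0],1],[[0,0,0],[0,0,0],1],[[0,0,0],[0,0,0],1],[[0,0,0],[0,0,0],1]]' 60; python3 - <<'E'
from h import *
from workcell import robot
s=robot.state();print(s["force"],s["tcp_pos"])
plan(.5094,-.0299,.1,-2,s)
E
```

```text
clock: 20.32
tcp_pos: [0.5106, -0.0279, 0.1138]
orientation: [[0.034, 0.999, 0.002], [0.999, -0.034, -0.001], [-0.0, 0.002, -1.0]]
force: [0.2, -0.2, -1.1]
opening: 0.178
grip_force: 60.0
[ 0.24509564 -0.15064886 -1.13717347] [ 0.51061814 -0.02789012  0.113843  ]
yaw now -1.94 turn z units 0.016 tilt units [0.023 0.007] shift units [-0.034, -0.019, 0.231] q7 -12.2
```

```bash
python3 -m creep '[[[-0.015,0,0.1],[0,0,0],1],[[0,0,0],[0,0,0],1],[[0,0,0],[0,0,0],1],[[0,0,0],[0,0,0],1]]'; python3 - <<'E'
from h import *
from workcell import robot
plan(.5094,-.0299,.1,-2,robot.state())
E
```

```text
clock: 20.82
tcp_pos: [0.5099, -0.0286, 0.107]
orientation: [[0.034, 0.999, 0.0], [0.999, -0.034, -0.0], [-0.0, 0.0, -1.0]]
force: [0.4, -0.9, -1.1]
opening: 0.18
grip_force: 60.0
yaw now -1.92 turn z units 0.019 tilt units [0.002 0.002] shift units [-0.021, -0.008, 0.117] q7 -12.5
```

```bash
python3 -m creep '[[[-0.02,-0.005,0.05],[0,0,0],1],[[0,0,0],[0,0,0],1],[[0,0,0.05],[0,0,0],1],[[0,0,0],[0,0,0],1],[[0,0,0],[0,0,0],1]]' | egrep 'tcp|force: \['
```

```text
tcp_pos: [0.5095, -0.0298, 0.1009]
force: [0.0, -0.2, -0.9]
```

```bash
python3 -m creep '[[[0,0,0.03],[0,0,0],1],[[0,0,0],[0,0,0],1],[[0,0,0.03],[0,0,0],1],[[0,0,0],[0,0,0],1]]' | egrep 'tcp|force: \['
```

```text
tcp_pos: [0.5094, -0.0298, 0.0972]
force: [-0.3, -0.7, -1.1]
```

```bash
python3 -m creep '[[[0,0,0.03],[0,0,0],1],[[0,0,0],[0,0,0],1]]' | egrep 'tcp|force: \[|^torque'
```

```text
tcp_pos: [0.5094, -0.0298, 0.0954]
force: [0.0, -0.2, -1.1]
```

```bash
python3 -m creep '[[[0,0,0.03],[0,0,0],1],[[0,0,0],[0,0,0],1]]' | egrep 'tcp|force: \['
```

```text
tcp_pos: [0.5094, -0.0299, 0.0936]
force: [0.1, -0.6, -1.0]
```

```bash
for i in 1 2; do python3 -m creep '[[[0,0,0.03],[0,0,0],1],[[0,0,0],[0,0,0],1]]' | egrep 'tcp|force: \['; done
```

```text
tcp_pos: [0.5094, -0.0299, 0.0918]
force: [-0.3, -0.2, -1.8]
tcp_pos: [0.5094, -0.0299, 0.09]
force: [0.0, -0.2, -1.6]
```

```bash
python3 -m creep '[[[0,0,0.03],[0,0,0],1],[[0,0,0],[0,0,0],1]]' | egrep 'tcp|force: \['
```

```text
tcp_pos: [0.5096, -0.0301, 0.0883]
force: [-0.0, -1.2, -0.4]
```

```bash
python3 -m creep '[[[0,0,0.02],[0,0,0],1],[[0,0,0],[0,0,0],1]]' | egrep 'tcp|force: \['
```

```text
tcp_pos: [0.5098, -0.0299, 0.0874]
force: [-0.2, -0.7, 1.8]
```

```bash
python3 -m creep '[[[0,0,0.02],[0,0,0],1],[[0,0,0],[0,0,0],1]]' | egrep 'tcp|force: \['
```

```text
tcp_pos: [0.5099, -0.0298, 0.0861]
force: [0.6, -1.4, 2.6]
```

```bash
for i in 1 2; do python3 -m creep '[[[0,0,0.02],[0,0,0],1],[[0,0,0],[0,0,0],1]]' | egrep 'tcp|force: \['; done
```

```text
tcp_pos: [0.5098, -0.0299, 0.0849]
force: [0.5, -0.4, 3.4]
tcp_pos: [0.5098, -0.0299, 0.0837]
force: [0.2, -0.1, 4.0]
```

```bash
for i in 1 2; do python3 -m creep '[[[0,0,0.02],[0,0,0],1],[[0,0,0],[0,0,0],1]]' | egrep 'tcp|force: \['; done
```

```text
tcp_pos: [0.5098, -0.0298, 0.0825]
force: [0.2, -0.2, 4.7]
tcp_pos: [0.5099, -0.0298, 0.0815]
force: [-0.4, -1.4, 6.0]
```

```bash
for i in 1 2; do python3 -m creep '[[[0,0,0.02],[0,0,0],1],[[0,0,0],[0,0,0],1]]' | egrep 'tcp|force: \['; done
```

```text
tcp_pos: [0.5099, -0.0298, 0.0804]
force: [-0.6, -0.6, 8.2]
tcp_pos: [0.51, -0.0298, 0.0794]
force: [-0.8, -1.0, 8.3]
```

```bash
for i in 1 2; do python3 -m creep '[[[0,0,0.02],[0,0,0],1],[[0,0,0],[0,0,0],1]]' | egrep 'tcp|force: \['; done
```

```text
tcp_pos: [0.5102, -0.0298, 0.0784]
force: [-1.9, -0.9, 9.4]
tcp_pos: [0.5103, -0.0298, 0.0773]
force: [-1.1, -0.3, 11.2]
```

```bash
python3 -m creep '[[[0,0,0.02],[0,0,0],1],[[0,0,0],[0,0,0],1]]' | egrep 'tcp|force: \['
```

```text
tcp_pos: [0.5101, -0.0299, 0.0755]
force: [0.1, -0.7, 5.6]
```

```bash
python3 -m creep '[[[0,0,0],[0,0,0],1],[[0,0,0],[0,0,0],1]]' | egrep 'tcp|force: \['; python3 -m creep '[[[0,0,0.012],[0,0,0],1],[[0,0,0],[0,0,0],1]]' | egrep 'tcp|force: \['; python3 -c "
from workcell import robot;s=robot.state();print(s['torque'],s['orientation'])"
```

```text
tcp_pos: [0.5101, -0.03, 0.0755]
force: [1.2, -0.9, 5.8]
tcp_pos: [0.5101, -0.0299, 0.0748]
force: [1.3, -0.3, 6.8]
[-0.21010292 -0.17117641 -0.01142577] [[ 3.35448114e-02  9.99436558e-01  1.14528108e-03]
 [ 9.99437175e-01 -3.35444673e-02 -3.18308890e-04]
 [-2.79711697e-04  1.15531410e-03 -9.99999294e-01]]
```

```bash
for i in 1 2; do python3 -m creep '[[[0,0,0.015],[0,0,0],1],[[0,0,0],[0,0,0],1]]' | egrep 'tcp|force: \['; python3 -c "
from workcell import robot;s=robot.state();print(s['torque'])"; done
```

```text
tcp_pos: [0.5101, -0.0299, 0.0741]
force: [-0.0, -0.9, 8.2]
[-0.21245654 -0.00659188 -0.02880256]
tcp_pos: [0.5101, -0.0299, 0.0734]
force: [-0.2, -0.4, 8.9]
[-0.20209638  0.08937486  0.01420066]
```

```bash
for i in 1 2; do python3 -m creep '[[[0,0,0.015],[0,0,0],1],[[0,0,0],[0,0,0],1]]' | egrep 'tcp|force: \['; python3 -c "
from workcell import robot;s=robot.state();print(s['torque'])"; done
```

```text
tcp_pos: [0.5102, -0.0299, 0.0726]
force: [-1.8, -0.9, 10.7]
[-0.257786    0.23580079 -0.00808258]
tcp_pos: [0.5102, -0.0299, 0.0719]
force: [-2.1, -1.6, 12.3]
[-0.19866215  0.29442506  0.03954231]
```

```bash
python3 - <<'E'
from h import *
from workcell import robot
w=robot.camera("wrist");s=robot.camera("scene");pickle.dump((w,s),open("w8.pkl","wb"))
p=P(s)@[.5085,-.03,.07,1];u,v=(p[:2]/p[2]).astype(int);print(u,v)
a=cv2.resize(w["color"][90:290,240:410],(400,470),interpolation=2);b=cv2.resize(s["color"][v-60:v+60,u-51:u+51],(400,470),interpolation=2)
cv2.imwrite("pics/w8.png",np.hstack([a,b])[:,:,::-1])
E
```

```text
349 223
```

View pics/w8.png

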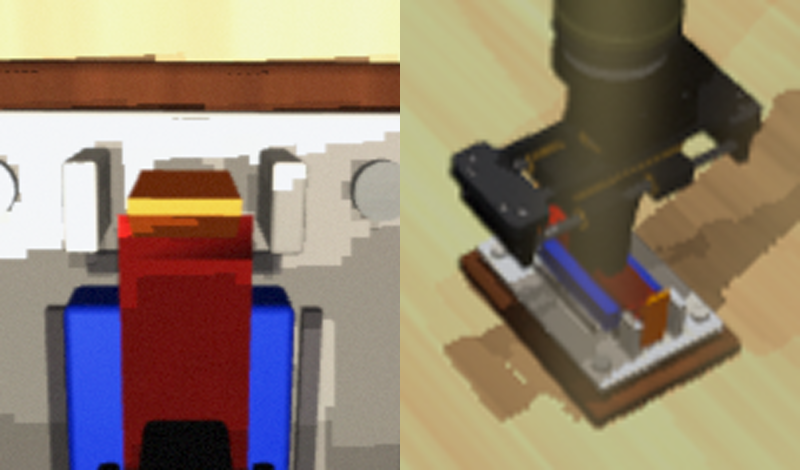

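The wrist half shows the orange catch of the +y hook over the red bar end at (185,215), so that side has clicked. In the scene half, the -y end is mostly hidden behind the gripper, with a red patch at (557,215). I'll check it by projection.

```bash
python3 - <<'E'
from h import *
w,s=pickle.load(open("w8.pkl","rb"))
def pr(c,l):
    # l: mount x,y (m), world z
    a=np.radians(88);ey=np.array([np.cos(a),np.sin(a)]);ex=np.array([np.sin(a),-np.cos(a)])
    q=np.array([.5088,-.0302])+ex*l[0]+ey*l[1];p=P(c)@[*q,l[2],1];return p[:2]/p[2]
u0,v0=349-51,223-60
crop=lambda l:((pr(s,l)-[u0,v0])*[400/102,470/120]+[400,0]).round().astype(int).tolist()
for dz in(0,.004): print("bar -y end top, crop px",dz,[crop((x,-.058,.057+dz)) for x in(-.012,.012)],"bottom",[crop((x,-.0545,.049+dz)) for x in(-.012,.012)])
print("glass -y top",[crop((x,-.04,.049)) for x in(-.0225,.0225)],"+y",[crop((x,.04,.049)) for x in(-.0225,.0225)])
print("hook- top",[crop((x,-.061,.029+.046)) for x in(-.009,.009)],"catch",[crop((x,-.055,.029+.0295)) for x in(-.009,.009)],"post top",[crop((x,-.058,.029+.032)) for x in(-.02,-.015,.015,.02)])
print("hook+ top",[crop((x,.061,.029+.046)) for x in(-.009,.009)])
hs=cv2.cvtColor(s["color"],cv2.COLOR_RGB2HSV)
U,V=[int(t) for t in pr(s,(0,-.058,.058))];print(U,V)
for v in range(V-9,V+10): print(v,' '.join('%02x%02x%02x'%tuple(s["color"][v,u]) for u in range(U-7,U+8)))
# wrist: does near end show? project
print("wrist -y end",[pr(w,(x,-.058,.057)).round() for x in(-.012,.012)],"hook- top",pr(w,(0,-.061,.075)).round())
E
```

```text
bar -y end top, crop px 0 [[564, 191], [535, 205]] bottom [[566, 202], [537, 216]]
bar -y end top, crop px 0.004 [[564, 187], [535, 201]] bottom [[566, 198], [538, 212]]
glass -y top [[591, 209], [537, 235]] +y [[661, 282], [606, 310]]
hook- top [[559, 171], [537, 182]] catch [[563, 194], [541, 204]] post top [[573, 182], [568, 185], [531, 202], [525, 205]]
hook+ top [[667, 284], [645, 296]]
336 213
204 3e3c39 443c2c 4e3e1f 2f291b 2b281f 312e25 363228 38342a 3c382b 3e3a2c 423d2d 433f2d 484331 494431 4b4530
205 393734 3c352a 5a461f 342b1b 2a271e 312e24 363228 39342a 3d392d 3f3a2b 423d2e 443f2f 474231 4a4531 4b4531
206 635841 52452a 53411d 30291b 28251b 2e2b20 353127 39362a 3c382c 403a2d 433e2f 464031 494332 4a4432 4c4633
207 8a7c58 83724a 493e25 28241a 28251c 2b291e 312d22 373327 3c372b 403c2e 433e2f 454031 484332 4b4533 4d4734
208 393838 8a7c58 60563d 2f2b1f 28261c 2c291e 302d22 343023 3b372b 3f3a2d 433e2f 454030 494332 4b4533 4e4835
209 383837 3b3939 6c634a 685434 393020 2c291f 302c20 343023 3a3528 403b2d 433e2f 454131 484332 4a4433 4c4734
210 393838 3a3937 3c3b39 8a6e43 4e3f2b 2f2c
[... 751 characters left out ...]
 3f3d39 3e3c37 3e3b33 7a3223 a1321c a7361f 803925 523c2a 49422f 5a4e35 625435
218 3e3d3c 3c3938 3b3a38 3b3936 383731 333128 322d22 8c2f1d a4321c 9d351f 9c3b25 674332 4f4838 585345 5c5544
219 3a3938 373634 353330 2f2d28 2c2921 2e2b1f 3b2d20 94311d 9d3522 733e30 6f4536 5c5145 595447 5a5547 595344
220 31312f 292824 26231d 27241c 34291c 302b20 4d2f22 674339 785248 5c5148 565246 565146 554f42 534d3d 524a38
221 221f1c 21201b 24231b 27251c 47301b 393025 554940 665f5a 756f69 5a554c 504c40 52493c 4d4636 48432f 4d452e
222 1c1b16 1e1c16 231e18 26231a 483423 40392f 6b665f 635e59 58534a 4e473b 504233 553e2d 4b3e2a 48402c 49422d
wrist -y end [array([295., 411.]), array([342., 411.])] hook- top [318. 443.]
```

```bash
python3 - <<'E'
from h import *
w,s=pickle.load(open("w8.pkl","rb"));w7=pickle.load(open("w7.pkl","rb"))
for n,c in(("w7",w7),("w8",w)):
    print(n)
    for v in range(380,416,2): print(v,' '.join('%02x%02x%02x'%tuple(c["color"][v,u]) for u in range(280,360,7)))
    h=cv2.cvtColor(c["color"],cv2.COLOR_RGB2HSV)
    m=((h[...,0]<8)|(h[...,0]>172))&(h[...,1]>150)&(h[...,2]>40)
    for v in(190,200,230,260,384,390,396,400,404,408): 
        x=np.where(m[v,250:400])[0];print(v,x.min()+250 if len(x) else None,x.max()+250 if len(x) else None,end=" | ")
    print()
E
python3 -c "
from workcell import robot;s=robot.state();print(s['force'],s['torque'],s['tcp_pos'])"
```

```text
w7
380 000101 090709 111010 7b1813 1a0000 1c0406 200d0d 210e0c 6f1511 0f0d0e 161011 06050b
382 000002 0e0d11 0d0c0b cb1f1c c62019 c22019 c41e1a c51f1a ca1e19 110f10 0a0b0f 010003
384 010203 13130f 121210 ca1c17 cd231c c71d14 ca1a16 cc221c cd221e 0f0e11 0a0705 000001
386 040203 141412 0d0f0a cd251d ce211a cb1e16 cb231e cd211e ca1f19 101011 0d0e0f 050504
388 000006 121310 0f1111 cb1d17 cd2117 cb1f18 cd2019 cb1e19 cd201b 121112 0b110e 020002
390 050808 0d0f12 121110 cb201a cb2015 cc211b ca2017 cd211b cc1e1a 0b0d0c 131112 030101
392 040103 0b0806 111211 cc241e ca1e19 cb201a cb2116 ce201a cb1e18 100f11 0c0d0c 000505
394 030009 050909 0f100f cb1f1a cd211b cb1f1c c91f16 cc2018 ce201b 110e0d 121313 030500
396 010000 111211 101112 cb201c cc211d cc241d c91f17 cb1a14 cb201a 121010 121310 000205
398 04050a 2a271b 241613 c9201b ca231f c42119 c01b15 c8231c c01a13 28251c 27241b 090d0c
400 020105 e8de98 e2b279 c71e1b b31d17 9a1814 871712 701412 590c0a d9d897 e8ebb0 020502
402 030705 ede49f e6b579 ca1e18 c71e1a b41c16 9f1916 891711 6f1313 e2e1a0 ecefb8 0c0d0b
404 060405 ede4a0 e7b77a ca2119 ce241e ca
[... 1769 characters left out ...]
7070a
406 000102 4e4843 eec385 d6211b da251e cf1f19 cd221a b9201b a51715 e6e3a2 534f47 0e0d0d
408 090306 544e48 efc98b 701211 6d1212 55100b 530b0b 560e0e ad1a15 eae4a7 d3ccb8 0f0d0b
410 131312 57544b f2e39f 6d2604 702c0b 702c0c 6f2b09 6f2b0e c21e18 ebe5a5 f4f5f2 2c2b2b
412 1c1d19 59554d f2e5a0 a94515 a94311 a94414 a6420d a4410d eace94 f2f3c0 f3f5f2 424242
414 31312f 5f574e f3e8a7 b24816 b24614 b34817 b14815 b04613 f1f1bc f4f5c4 f3f5f2 676a65
190 290 346 | 200 290 346 | 230 292 345 | 260 293 344 | 384 297 340 | 390 296 341 | 396 296 342 | 400 296 341 | 404 295 341 | 408 295 341 | 
[-1.11528473 -0.12263399 12.18582774] [-0.20168012  0.29869356 -0.04872555] [ 0.51019563 -0.02990202  0.07194608]
```

The -y hook's orange (rows 409-414) covers the red bar end, which ended at row 411. Both catches therefore lie over the bar, and the force drop agrees. I'll unload and let go.

```bash
python3 -m creep '[[[0,0,-0.04],[0,0,0],1],[[0,0,-0.035],[0,0,0],1],[[0,0,0],[0,0,0],1]]' | egrep 'tcp|force: \['; python3 -m creep '[[[0,0,-0.015],[0,0,0],1],[[0,0,0],[0,0,0],1]]'| egrep 'tcp|force: \['
```

```text
tcp_pos: [0.5101, -0.0299, 0.0757]
force: [1.6, 0.0, 5.6]
tcp_pos: [0.5101, -0.0299, 0.0764]
force: [2.8, -1.9, 3.4]
```

```bash
python3 -m creep '[[[0,0,-0.015],[0,0,0],1],[[0,0,0],[0,0,0],1],[[0,0,0],[0,0,0],0.5],[[0,0,0],[0,0,0],0.5],[[0,0,0],[0,0,0],0.5],[[0,0,0],[0,0,0],0.5],[[0,0,0],[0,0,0],0.5]]'; python3 -m creep '[[[0,0,-0.3],[0,0,0],0.5],[[0,0,-0.7],[0,0,0],0.5],[[0,0,-0.8],[0,0,0],0.5],[[0,0,-0.8],[0,0,0],0.5],[[-0.9,0,0],[0,0,0],0.5],[[-0.9,0,0],[0,0,0],0.5],[[0,0,0],[0,0,0],0.5],[[0,0,0],[0,0,0],0.5]]'; python3 - <<'E'
from h import *
from workcell import robot
w=robot.camera("wrist");pickle.dump(w,open("w9.pkl","wb"))
h=cv2.cvtColor(w["color"],cv2.COLOR_RGB2HSV)
a=np.radians(88);ey=np.array([np.cos(a),np.sin(a)])
f=lambda y,z:(lambda p:(p[:2]/p[2]).round(1))(P(w)@[*(np.array([.5085,-.0302])+ey*y),z,1])
D=.034
for s in(1,-1):
    print("bar end top",f(s*.058,D+.028),"catch",f(s*.055,D+.0295),"hook top",f(s*.061,D+.046),"if 4mm up",f(s*.058,D+.032))
    u,v=f(s*.057,D+.03).astype(int)
    for r in range(v-16,v+17,1):
        if 0<=r<480: print(r,' '.join('%02x%02x%02x'%tuple(w["color"][r,x]) for x in range(u-18,u+19,6)))
print("bar");
m=((h[...,0]<8)|(h[...,0]>172))&(h[...,1]>150)&(h[...,2]>40)
for r in range(0,230,15):
    x=np.where(m[r,250:400])[0]
    if len(x):print(r,x.min()+250,x.max()+250,end=' | ')
E
```

```text
clock: 29.05
tcp_pos: [0.5095, -0.0299, 0.077]
orientation: [[0.034, 0.999, -0.0], [0.999, -0.034, 0.0], [0.0, -0.0, -1.0]]
force: [-0.1, 0.2, -1.2]
opening: 0.489
grip_force: 0.0
clock: 30.05
tcp_pos: [0.5061, -0.137, 0.234]
orientation: [[0.033, 0.999, 0.001], [0.999, -0.033, 0.0], [0.0, 0.001, -1.0]]
force: [-0.2, -0.9, 0.3]
opening: 0.5
grip_force: 0.0
bar end top [318.8   1.6] catch [318.8   5.7] hook top [318.9 -11.3] if 4mm up [318.8  -0. ]
0 776b61 9e5a41 84330d 83340e 81320d 833009 d5d8d6
1 7a6b60 902f18 81330e 83330f 7f360c 88360f d2d6d5
2 79695f 90290e 83350f 82340f 823412 7f300a d5d9d7
3 74675e 922a11 843813 82340d 7c310b 7e2d07 d4d8ca
4 73675c 8f260b 7d2e09 7d2e08 7c2c0a 7d2d0b d7dacb
5 766a60 931a0c 511708 521504 62190d 631708 d2d6c9
6 776b63 b11d15 790d0b 861613 ac1815 901815 d5d7ca
7 736960 cb1f16 c41a15 c21f1a a91811 891510 d4d8ca
8 776e62 cc1b19 cd2219 bb1c18 9c1915 7d130b d4d7c9
9 73695d cd1f17 c9221b ae1c18 8f1710 6e0f0e d7d8cc
10 796d64 cf2218 bd1d17 a11914 7f1111 5f0c0b d5d8cc
11 746a5d c91c17 b11a15 91140f 70120d 540f0c d5d8cb
12 746b5f c61d18 ab1b16 931a17 711
[... 1649 characters left out ...]
731 693f2b 6f2d0a 6d280a 6e2809 78685a 3c3a34
171 403d35 72442b 7c330e 7d310b 772d0e 7a6658 3d3c35
172 403c34 7a482d 8e3a14 89360d 8d3912 7f695a 3d3a33
173 494540 7c4c34 903d12 8c370e 8d3a12 806b5d 3d3932
174 5d594c 704e39 8c4424 893a1b 863c1b 7d6a59 423e39
175 71695e 635c50 8a7c6d 675a4f 6a5c51 787065 48433e
176 706a61 655f56 898476 615d53 685f58 797066 4e4a41
177 716d5e 625d55 898174 625c53 656057 766e63 5a564e
178 777267 625d55 857f71 605e54 706a5e 787266 615c51
179 706c62 605950 827c6f 5f5c52 706b60 746d63 5f5953
bar
0 331 389 | 15 302 334 | 30 302 334 | 45 303 333 | 60 303 333 | 75 303 333 | 90 303 333 | 105 304 333 | 120 304 381 | 135 304 332 | 150 304 381 | 165 380 380 | 180 379 379 |
```

Both catches lie over the bar. The catch edges are at rows 5 and 161.5 (predicted 5.7 and 161), and the bar end is at row 164 (predicted 164.6).

```bash
python3 -c "
from workcell import robot;print(robot.job_done())"
```

```text
the job is handed in; nothing more can be done
None
```

The job is handed in at about 30 s: the blue slab lies flat in the bed, and the clip bar is pressed down and sits under both hooks in the last camera check (one force drop felt, so I judged the second click from the images; highest reading about 12 N), with the gripper clear and nothing else on the bench touched.

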